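Upturn the tall brush pot on its drying peg

ROBOT

A 6-joint arm with a two-finger parallel gripper is mounted at the origin on the work surface. World frame = base frame: x ahead of the robot, y to its left, z up, the work surface at z = 0. Lengths are in mm, angles in rad, forces in N, time in s.
With the tool pointing down it reaches from about 275 to 825 mm from the base axis. Payload 5.2 kg.
Tool frame: the origin (TCP) lies at the very end of the fingers, on their centre line; the grasp point (between the pads) lies 19 mm behind it; z points along the fingers, y is the direction in which the jaws open and shut (so a half turn about z gives the same grasp; the last joint's range is limited). The gripper opens to 93 mm and grips with 3 to 60 N. Pads are 15 mm wide; open, the fingers measure 128 mm over their backs; the gripper's body (75 mm by 188 mm) begins 65 mm behind the grasp point.
Start: joints at [1.075, 0.259, 1.535, -0, 1.348, -0.203], TCP at [158.727, 526.603, 218.653] pointing down, gripper open.
Joint ranges: [-3.14, 3.14], [-0.91, 2.08], [0.19, 2.58], [-1.22, 4.36], [0.22, 2.71], [-3.12, 3.12]. Speed limits (rad/s): [2.57, 2.57, 3.14, 3.14, 3.14, 3.14].

INTERFACE

Orientations are given as [roll, pitch, yaw] about the fixed x, y, z axes, in that order (R = Rz(yaw) Ry(pitch) Rx(roll)).
In Python, from bench import robot gives the robot as it stands. The module is installed in compiled form; this text tells all that it offers. Calls block until the motion is done:
- robot.move_ptp(position, orientation): joint-space move of the TCP to a pose.
- robot.move_linear(position, ori=None, speed=150, f_stop=None): straight line of the TCP; ori=None keeps the orientation; speed is the mean speed in mm/s. With f_stop (N) it stops when the force on the tool has changed by that much, and returns True; else False.
- robot.move_j(angles): joint-space move.
- robot.move_gripper(opening): opening from 0.0 (shut) to 1.0 (fully open); the grip force is fixed at half the most; returns when the fingers have stopped.
- robot.sleep(seconds).
- robot.inverse_kinematics(position, orientation): joint angles nearest the present ones, or None.
- robot.get_image(name): name is "side" or "top"; returns a dict with "img" (480x640x3 uint8, blue, green, red), "fovy" (degrees; the focal length in pixels is half the picture's height over the tangent of half this angle, whatever the lens; pixels are square), "cx", "cy" (the principal point, pixels), "eye" and "orientation" of the camera in the world. Camera axes: x right, y down, z forward; pixel columns grow to the right and rows downward; lengths in mm; the calibration is good to about 2 mm. A picture is of the moment at which its call begins. There is no depth.
A pose or a line that the arm cannot do raises robot.MotionError and nothing moves.
- robot.hand_in(): hands the job in, once; it reports no verdict.
Readings, each from a call of its own:
- robot.current_t(): time.
- robot.current_qpos(): joint angles.
- robot.current_joint_vel(): joint speeds.
- robot.current_joint_efforts(): joint torques, N m.
- robot.current_tcp_pos(): TCP position.
- robot.current_eef_rot(): TCP orientation.
- robot.current_contact_force(): force on the tool from outside, world axes, zero at the start.
- robot.current_ft_torque(): the same for the moment, N m.
- robot.current_gripper_width(): opening from 0.0 (shut) to 1.0 (fully open).
Only numpy, scipy, OpenCV 4.12 (cv2) and the standard library are available. Lean on these libraries where they do the work, as an engineer would, in place of code of your own. Each camera call takes 0.05 s, during which the arm holds its last target. There are 200 camera calls.

TASK

The two square brush pots have been rinsed and lie on their sides on the art table. Pick up the tall pot, turn it mouth down and lower it over the tall peg of the drying tray until its rim rests on the tray, then let go. Leave the short pot where it lies.

Things in the scene. Friction and masses are not known exactly. Their poses are not given: they have to be found in the camera images.
- tall_pot: Tall brush pot, stiff grey plastic, about 110 g: square, 56 x 56 mm outside, walls 3 mm, 120 mm long, one end closed. Starts lying flat on the table, its mouth 40 to 95 degrees to the robot's left of straight ahead. Origin at its middle, on its long axis (28 mm above the table while lying); own x axis runs from the closed end to the open mouth, y and z are square to the flat sides.
- tall_peg: The taller of two upright round wooden pegs fixed in the white drying tray: 16 mm in diameter, 85 mm high. Origin at its foot, on the tray's flat top, which is 12 mm above the table; z points up along the peg. It does not move. The tray (160 x 330 mm) carries the two pegs 150 to 200 mm apart.
- short_pot: The short brush pot, of the same grey plastic: square section 44 x 44 mm, 70 mm long, lying on its side; not to be used. Origin at its middle, x axis from its closed end to its mouth.
- short_peg: The shorter peg of the tray, 16 mm in diameter, 45 mm high, not to be used. Origin at its foot on the tray's top, z up. It does not move.
Things that resemble listed ones, but are neither listed nor needed, are in the scene too. What is shaped like the tall_pot but pink or purple is not meant.

How it is judged:
By the outcome, as a careful person would: the job done as asked, in the order asked, and still so for the second after the job is handed in, with the robot touching nothing.
It also fails if it takes over 38 s, if anything falls off the work surface, if the arm or the gripper's body presses on something with over 40 N, if the wrist force passes 120 N, or if a joint passes its speed limit or range.

## Working session

There is one attempt and no reset: what is moved stays moved. The work goes in short steps, each a Python script; the robot and the scene stay as the last script left them, time stands still between calls to the robot, and variables do not carry over. Pictures are saved under pics/ and viewed, about 8 in all and at most 12, crops included, and the job is handed in when it is done.

```bash
mkdir -p pics
python3 - <<'E'
from bench import robot
import cv2
for n in("top","side"):
    d=robot.get_image(n); cv2.imwrite(f"pics/{n}0.png",d["img"]); print(n,{k:v for k,v in d.items() if k!="img"})
E
```

```text
top {'fovy': 52.406328725342966, 'cx': 321.96966310316844, 'cy': 235.94801077722175, 'eye': array([ 282.47022497,   16.90508247, 1088.77976352]), 'orientation': array([-2.99417339, -0.02111105, -1.56809624])}
side {'fovy': 43.14587595657309, 'cx': 323.1625928822782, 'cy': 226.96001415797122, 'eye': array([247.07671432, 743.51490996, 929.64831112]), 'orientation': array([-2.4186408 , -0.01358327, -2.88438939])}
```

View pics/top0.png

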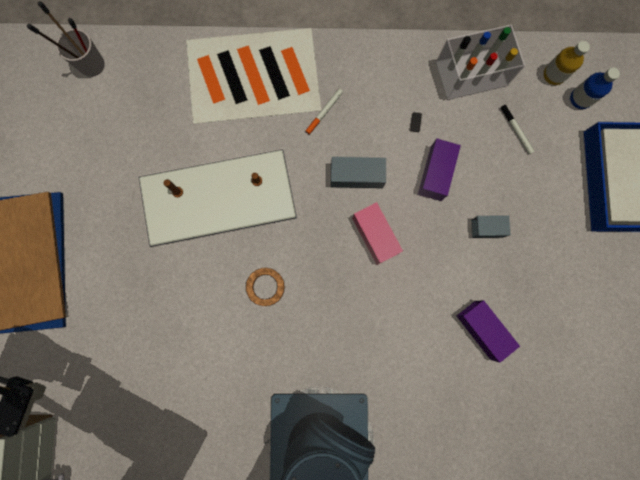

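View pics/side0.png

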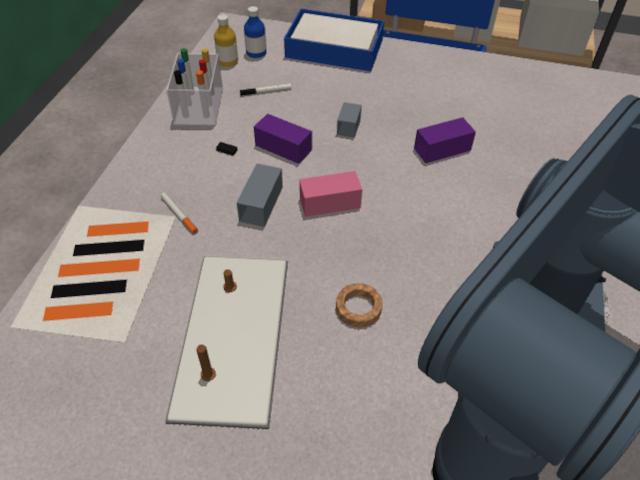

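Top view: the tall pot is at about (358,172) and the tall peg at (173,188). The short peg is at (256,180) and the short pot at (491,226). Side view: tall pot at (260,195), tall peg at (205,362). Next I'll zoom in on these.

```bash
cat > h.py <<'E'
import numpy as np, cv2
from scipy.spatial.transform import Rotation as Ro
from bench import robot
def cam(n):
    d=robot.get_image(n); return d
def ray(d,p):
    f=d["img"].shape[0]/2/np.tan(np.radians(d["fovy"])/2)
    v=Ro.from_euler("xyz",d["orientation"]).as_matrix()@np.array([(p[0]-d["cx"])/f,(p[1]-d["cy"])/f,1])
    return np.array(d["eye"]),v/np.linalg.norm(v)
def onz(d,p,z):
    e,v=ray(d,p); return e+v*(z-e[2])/v[2]
def tri(d1,p1,d2,p2):
    a,u=ray(d1,p1); b,v=ray(d2,p2)
    s=np.linalg.lstsq(np.c_[u,-v],b-a,rcond=None)[0]
    P,Q=a+s[0]*u,b+s[1]*v
    return (P+Q)/2,np.linalg.norm(P-Q)
E
python3 - <<'E'
from h import *
def crop(n,x,y,w=80,h=60,k=5):
    i=cv2.imread(f"pics/{n}0.png")[y:y+h,x:x+w]; return cv2.resize(i,None,fx=k,fy=k,interpolation=cv2.INTER_CUBIC)
cv2.imwrite("pics/z1.png",np.vstack([np.hstack([crop("top",320,142),crop("side",222,160,80,70)[:300]]),np.hstack([crop("top",145,160),crop("side",170,335)])]))
for n,box in(("top",(320,140,400,200)),("side",(222,155,295,235))):
    i=cv2.imread(f"pics/{n}0.png"); x0,y0,x1,y1=box
    c=i[y0:y1,x0:x1].astype(int); m=((c[...,0]-c[...,2])>5).astype(np.uint8)
    cs=max(cv2.findContours(m,0,2)[0],key=cv2.contourArea)
    print(n,cv2.contourArea(cs),[(int(a[0])+x0,int(a[1])+y0) for a in cv2.approxPolyDP(cv2.convexHull(cs),1.5,True)[:,0]])
    # bright face
    g=c.mean(2); vals=g[m>0]; print(np.percentile(vals,[5,25,50,75,95]))
E
```

```text
top 1115.5 [(384, 159), (384, 178), (378, 181), (334, 183), (331, 179), (333, 158)]
[ 92.51666667  96.          97.66666667  99.         101.33333333]
side 1405.0 [(257, 164), (280, 169), (263, 225), (240, 220), (237, 203)]
[ 52.31666667  66.91666667 110.33333333 110.66666667 111.33333333]
```

View pics/z1.png

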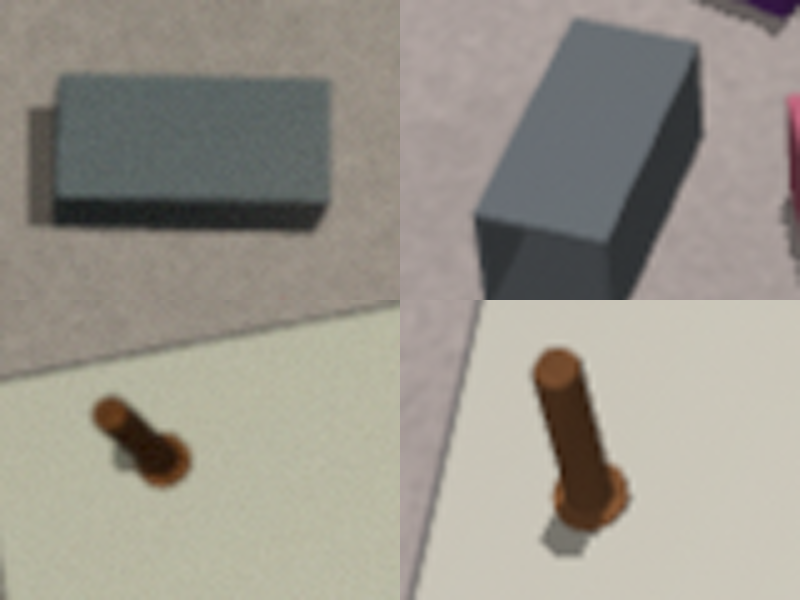

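Crops: the pot's top face is sharp in both views. In the side view its open end faces the camera (+y). The tall peg's tip is at about (166.8,182.2) in the top view and (201.2,348.2) in the side view.

```bash
cat >> h.py <<'E'
def rpy(m): return Ro.from_matrix(m).as_euler("xyz")
def tool(t,j):  # tool z along t, jaws along j
    t=t/np.linalg.norm(t); return np.c_[np.cross(j,t),j,t]
E
python3 - <<'E'
from h import *
T,S=cam("top"),cam("side")
A=np.array([(332,157),(386,158),(385.4,182),(331.4,181)])-[.4,.4]
B=np.array([(237,203),(257,164),(281.4,169),(263.6,208)])-[.4,.4]
a=np.array([onz(T,p,56) for p in A]);b=np.array([onz(S,p,56) for p in B])
print(a.round(1),b.round(1),sep="\n")
for q,w in zip(A,B): print(tri(T,q,S,w))
for P in(a,b):
    d=(P[0]+P[3]-P[1]-P[2]); print(P.mean(0),np.degrees(np.arctan2(d[1],d[0])),np.linalg.norm(P[0]-P[1]),np.linalg.norm(P[1]-P[2]))
print("peg",onz(T,(166.8,182.2),97),onz(S,(201.2,348.2),97),tri(T,(166.8,182.2),S,(201.2,348.2)),"foot",onz(T,(177.2,191.6),12))
pot=(a.mean(0)+b.mean(0))/2;peg=(onz(T,(166.8,182.2),97)+onz(S,(201.2,348.2),97))/2
q0=robot.current_qpos()
m=np.array([0,1.,0]);D=np.array([0,0,-1.])
for tilt in(0,20,30,40):
  c,s=np.cos(np.radians(tilt)),np.sin(np.radians(tilt))
  for jx in(1,-1):
    g=pot*[1,1,0]+[0,0,28]-25*m
    t=D*c+m*s; M=tool(t,np.array([jx,0,0.]))
    print(tilt,jx,"grasp",np.round(robot.inverse_kinematics(g+19*t,rpy(M)),2) if robot.inverse_kinematics(g+19*t,rpy(M)) is not None else None)
    for yaw in(0,20,41,60,80,-20):
      r=np.array([np.cos(np.radians(yaw)),np.sin(np.radians(yaw)),0])
      t=r*c+D*s; j=jx*np.cross(D,r)  # check handedness: rotation m->D, D-> r?
      # at grasp: m x D = -x ; place: m->D, D->r so j0=x=-(m x D) -> -(D x r)
      j=-j
      for z in(97,212):
        q=robot.inverse_kinematics(np.r_[peg[:2],z]+19*t,rpy(tool(t,j))); print("  ",yaw,z,None if q is None else np.round(q,2))
E
```

```text
[[ 612.2  -25.2   56. ]
 [ 611.  -144.    56. ]
 [ 556.7 -141.8   56. ]
 [ 558.   -23.8   56. ]]
[[ 613.7  -21.7   56. ]
 [ 612.4 -140.1   56. ]
 [ 558.3 -139.2   56. ]
 [ 558.6  -22.8   56. ]]
(array([614.48761869, -25.23316163,  51.80449379]), np.float64(1.8904156186811325))
(array([ 613.44961097, -144.71514995,   51.26292439]), np.float64(1.799478831959437))
(array([ 558.47547268, -142.24894365,   52.86263985]), np.float64(1.819233905936784))
(array([558.67451907, -23.85344942,  54.77476046]), np.float64(0.7348296302208954))
[584.46071964 -83.71528968  56.        ] 89.41435921907289 118.8841838032901 54.34324645435431
[585.77779095 -80.95257241  56.        ] 89.60494759755832 118.39364728485545 54.125813000361234
peg [540.77616078 318.91701799  97.        ] [541.59237909 322.85095518  97.        ] (array([542.63081105, 320.47767586,  92.26346194]), np.float64(1.2099211411712467)) foot [541.38810838 320.50153971  12.        ]
0 1 grasp [-0.37  0.55  1.66  0.    0.93 -0.37]
   0 97 [0.73 0.98 2.22 3.87 1.62 1.61]
   0 212 [0.73 0.67 2.27 3.88 1.42 1.43]
   20 97 [0.37 1.07 2.41 3.16
[... 3463 characters left out ...]

   -20 212 [ 0.73  0.33  1.84 -1.12  0.85  0.25]
40 -1 grasp [-0.68  0.76  1.49  0.53  1.4   2.23]
   0 97 [ 0.6   0.43  2.13  4.34  0.48 -2.31]
   0 212 None
   20 97 [ 0.37  0.37  2.25  3.18  0.35 -1.59]
   20 212 None
   41 97 [ 0.1   0.37  2.25  2.04  0.52 -0.95]
   41 212 [ 0.1   0.12  2.14  1.35  0.47 -0.18]
   60 97 [-0.05  0.42  2.14  1.48  0.75 -0.77]
   60 212 [-0.05  0.2   2.04  1.17  0.84 -0.33]
   80 97 [-0.11  0.51  1.94  1.12  1.01 -0.73]
   80 212 [-0.11  0.32  1.85  0.99  1.15 -0.46]
   -20 97 None
   -20 212 [ 0.73  0.33  1.84 -1.12  0.85 -2.89]<sys>:0: UserWarning: Gimbal lock detected. Setting third angle to zero since it is not possible to uniquely determine all angles.
```

Pot and peg agree between views to about 4 mm, and the pot's size comes out right. I'll grasp near the closed end with the tool leaning 30°.

```bash
cat >> h.py <<'E'
POT=np.array([585.2,-82.3,28]); PEG=np.array([541.2,320.7,12]); D=np.array([0,0,-1.])
A=np.radians(89.5); m=np.array([np.cos(A),np.sin(A),0]); c,s=np.cos(np.pi/6),.5
tg=D*c+m*s; Rg=rpy(tool(tg,-np.cross(m,D)))
r=np.array([.5,c,0]); tp=r*c+D*s; Rp=rpy(tool(tp,-np.cross(D,r)))
E
python3 - <<'E'
from h import *
g=POT-25*m+19*tg
robot.move_ptp(g-110*tg,Rg)
robot.move_linear(g,speed=120)
robot.move_gripper(0.0); print("w",robot.current_gripper_width()*93,robot.current_contact_force())
robot.move_linear(g+[0,0,210],speed=150)
print(robot.current_t(),robot.current_gripper_width()*93,robot.current_contact_force())
q=robot.inverse_kinematics(np.r_[PEG[:2],225]+19*tp,Rp);print(robot.current_qpos(),q)
cv2.imwrite("pics/lift.png",np.hstack([cv2.resize(cam(n)["img"],(400,300)) for n in("top","side")]))
E
```

```text
w 56.33638035776574 [ 0.2738624  -0.77322121 -0.08490193]
6.3667 55.88123152332736 [ 0.28286044  0.62642335 -1.17568832]
[-0.62105352  0.46480964  1.34997586  0.42248062  1.64223839 -0.64927691] [-0.1322819   0.22709636  2.12803841  1.42126036  0.94346232  2.51195323]
```

View pics/lift.png

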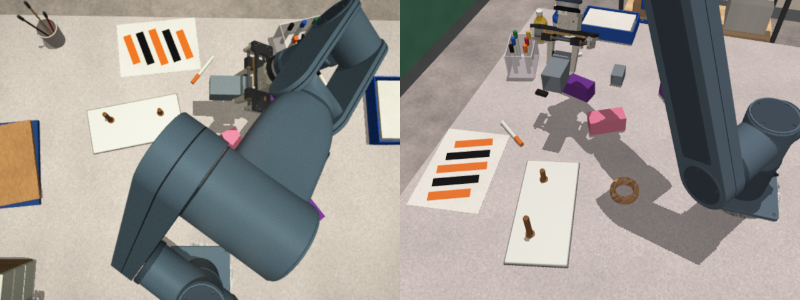

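The pot is held (56 mm width, 1.2 N weight), lifted and roughly level. Now I'll turn it and move above the peg.

Run:
```python
from h import *
from scipy.spatial.transform import Slerp
R=Slerp([0,1],Ro.from_euler("xyz",[Rg,Rp]))(.5); t=R.as_matrix()[:,2]
try: robot.move_ptp(np.array([545,100,270])+19*t,R.as_euler("xyz"))
except robot.MotionError as e: print("via",e)
print(robot.current_qpos())
robot.move_ptp(np.r_[PEG[:2],215]+19*tp,Rp)
print(robot.current_qpos(),robot.current_t(),robot.current_gripper_width()*93,robot.current_contact_force())
for n in("top","side"): cv2.imwrite(f"pics/{n}2.png",cam(n)["img"])
cv2.imwrite("pics/over.png",np.hstack([cv2.resize(cv2.imread(f"pics/{n}2.png")[y:y+300,x:x+300],(400,400)) for n,x,y in(("top",60,60),("side",80,150))]))
```

```text
[-0.42902873  0.04246113  1.90225436  0.72339316  1.11393667 -1.95186615]
[-0.13239685  0.24685738  2.13775345  1.44258741  0.93931424  2.47547575] 11.3333 55.840464915848166 [ 0.88003289 -0.72809337 -1.71643383]
```

View pics/over.png

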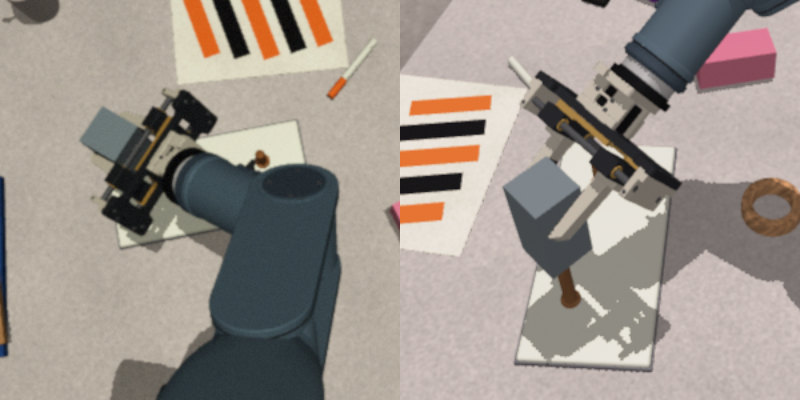

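The pot is mouth down above the peg and its edges run parallel to it. I'll check its position with rays onto the closed end, expected at z=250, and its bottom corner at z=130.

Run:
```python
from h import *
S=cam("side")
f=lambda x,y:((x-400)*.75+80,y*.75+150)
P=np.array([onz(S,f(*p),250) for p in((503,190),(546,157),(580,187),(536,217))])
print(P.round(1),P.mean(0),np.linalg.norm(np.diff(P,axis=0),axis=1))
print("bottom near corner",onz(S,f(555,278),130),"left",onz(S,f(517,243),130),"right",onz(S,f(592,249),130),"tcp",robot.current_tcp_pos()-19*tp)
```

```text
[[577.6 335.8 250. ]
 [552.3 285.  250. ]
 [503.6 311.7 250. ]
 [532.2 357.2 250. ]] [541.43847735 322.43178221 250.        ] [56.79939207 55.49097728 53.75730351]
bottom near corner [530.35902322 357.43314944 130.        ] left [589.25970589 327.19424796 130.        ] right [504.26423974 312.22879304 130.        ] tcp [541.24556596 320.65922092 215.05206958]
```

Centre is at (541.4, 322.4) against the peg at (541.2, 320.7), and the pot is upright. Lowering it now.

Run:
```python
from h import *
f=lambda z:np.r_[PEG[:2],z]+19*tp
print(robot.move_linear(f(108),speed=80,f_stop=8),(robot.current_tcp_pos()-19*tp)[2])
print(robot.move_linear(f(92),speed=15,f_stop=5),(robot.current_tcp_pos()-19*tp),robot.current_contact_force(),robot.current_t())
for n in("top","side"): cv2.imwrite(f"pics/{n}3.png",cam(n)["img"])
cv2.imwrite("pics/down.png",np.hstack([cv2.resize(cv2.imread(f"pics/{n}3.png")[y:y+300,x:x+300],(400,400)) for n,x,y in(("top",60,60),("side",80,180))]))
```

```text
False 108.45534520626177
True [541.23548245 320.87555647  96.17957195] [ 0.13813108 -0.19210307  2.67558747] 13.75
```

View pics/down.png

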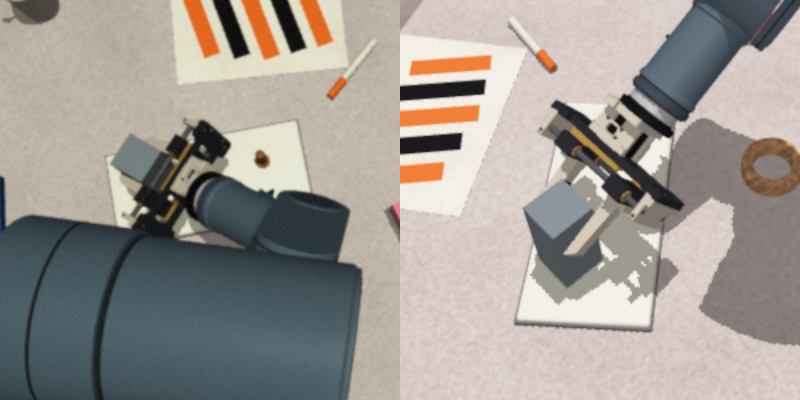

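The rim touched down at a grasp height of 96.2 mm (97 expected), and the pot stands on the tray over the peg. Now I'll release it and back out.

Run:
```python
from h import *
robot.move_gripper(1.0)
p=np.array(robot.current_tcp_pos())
print(robot.move_linear(p-90*tp,speed=100),robot.current_t(),robot.current_contact_force())
robot.move_ptp(np.array([350,-150,330.]),[np.pi,0,0])
robot.sleep(.5);print(robot.current_t(),robot.current_contact_force())
for n in("top","side"): cv2.imwrite(f"pics/{n}4.png",cam(n)["img"])
cv2.imwrite("pics/end.png",np.hstack([cv2.resize(cv2.imread(f"pics/{n}4.png")[y:y+300,x:x+300],(400,400)) for n,x,y in(("top",60,60),("side",80,160))]))
```

```text
False 15.6833 [ 0.18299272 -0.79555139 -0.72816499]
17.925 [ 0.32544278 -0.6006644   0.10250613]
```

View pics/end.png

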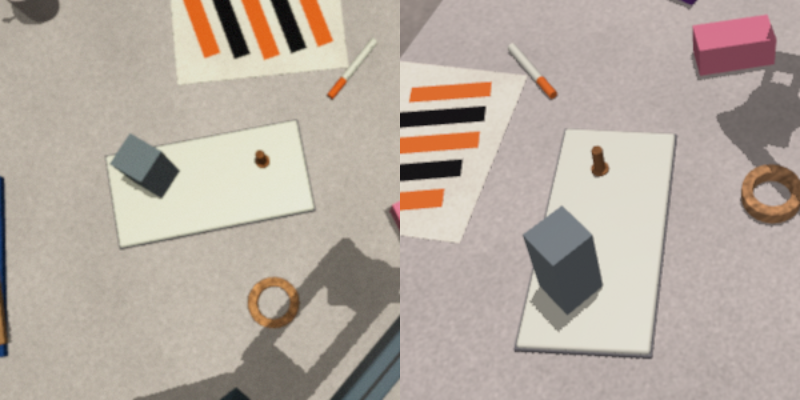

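The pot stands upright over the tall peg, rim on the tray, with the robot clear of it.

```bash
python3 -c "
from bench import robot
robot.hand_in()"
```

```text
the job is handed in; nothing more can be done
```

The tall grey pot now stands mouth down over the tall peg with its rim on the tray, and I handed the job in at about 18 s of the 38 s allowed.

I gripped it near its closed end, lifted it, turned it mouth down, lowered it until it touched the tray, then let go and backed away.

- **Seating:** the grip stopped at 96.2 mm, against 97 mm expected with the rim on the tray.
- **Position:** just before lowering, the pot's centre measured within 2 mm of the peg.
- **After release:** the last pictures show the pot upright on the tray with the gripper clear and about zero force on the tool. The short pot was never approached, but it was outside those last crops, so I did not check it by picture.
- **Disagreement:** the two cameras differed by up to 4 mm on position and read heights up to about 5 mm low. That was well inside the roughly 17 mm clearance around the peg.

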